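Take the pile apart into its trays

TASK

Yesterday's pile is still on the bench: take it apart from the top down, one thing at a time, and set each down inside the tray of its own shape - the vial standing upright in the round tray, the steel block in the small oblong tray, the flat black box in the square tray and last the aluminium plate in the long tray. Each must rest flat on its tray's floor, not on the rim; never let the vial fall over, and leave the star knob and the loupe where they stand.

Things in the scene. Friction and masses are not known exactly. Their poses are not given: they have to be found in the camera images.
- vial_center (a point): small clear glass vial with a white screw cap, 20 mm across, 46 mm tall (glass body up to 38 mm), about 30 g, standing on top of the pile. This point: on its axis, half-way up (23 mm above its foot). z up.
- weight_center (a point): plain bare ground steel block, 40 mm (x) by 25 mm (y) by 25 mm high, about 190 g, second from the top of the pile, under the vial. This point: its centre, 12.5 mm above its underside; z up; lies level, so its yaw is the angle of its x axis.
- gel_pack_center (a point): closed flat black storage box with a small label, 58 mm (x) by 56 mm (y) by 14 mm high, about 50 g, third from the top, under the block. This point: its centre, 7 mm above its underside; z up; lies level, so its yaw is the angle of its x axis.
- breadboard_center (a point): aluminium mini breadboard, a plate with eight small holes, 60 mm (x) by 110 mm (y) by 15 mm thick, about 250 g, lying on the table as the bottom of the pile. This point: its centre, 7.5 mm above its underside; z up; lies level, so its yaw is the angle of its x axis.
- tray_round: fixed black plastic round tray, inner diameter 42 mm, outer 50 mm, floor 2 mm thick, rim 6 mm above the table; for the vial. Origin: centre of its underside, on the table.
- tray_small: fixed black plastic open tray, floor 2 mm thick, walls 4 mm thick, rim 6 mm above the table; inner 62 mm (x) by 46 mm (y), the small oblong one; for the steel block. Origin: centre of its underside, on the table.
- tray_square: fixed black plastic open tray, floor 2 mm thick, walls 4 mm thick, rim 6 mm above the table; inner 78 mm by 78 mm, the square one; for the flat black box. Origin: centre of its underside, on the table.
- tray_long: fixed black plastic open tray, floor 2 mm thick, walls 4 mm thick, rim 6 mm above the table; inner 80 mm (x) by 130 mm (y), the long one; for the aluminium plate. Origin: centre of its underside, on the table.
- star_knob_center (a point): loose bystander: black star knob standing on the table with its brass-coloured stub up, 26 mm across, 24 mm tall. This point: its centre, 12 mm up.
- loupe_center (a point): loose bystander: black loupe standing on the table behind the work, 36 mm across, 48 mm tall. This point: its centre, 24 mm up.

How it is judged:
By the outcome, as a careful person would: the job done as asked, in the order asked, and still so for the second after the job is handed in, with the robot touching nothing.
It also fails if it takes over 117 s, if anything falls off the work surface, if the arm or the gripper's body presses on something with over 40 N, if the wrist force passes 120 N, or if a joint passes its speed limit or range.

ROBOT

A 6-joint arm with a two-finger parallel gripper is mounted at the origin on a cart in front of the work surface, level with it; the furniture and walls round the work are solid. World frame = base frame: x ahead of the robot, y to its left, z up, the work surface at z = 0. Lengths are in m, angles in rad, forces in N, time in s.
With the tool pointing down it reaches from about 0.375 to 0.9 m from the base axis. Payload 3.1 kg.
Tool frame: the origin (TCP) lies at the very end of the fingers, on their centre line; the grasp point (between the pads) lies 19 mm behind it; z points along the fingers, y is the line along which they close (so a half turn about z gives the same grasp; the last joint's range is limited). The gripper opens to 87 mm and grips with 3 to 60 N. Pads are 19 mm wide; open, the fingers measure 117 mm over their backs; the gripper's body (75 mm by 190 mm) begins 51 mm behind the grasp point.
Start: joints at [-1.427, 0.527, 1.433, -0, 1.181, -0.178], TCP at [0.198, -0.593, 0.223] pointing down, gripper open.
Joint ranges: [-3.08, 3.08], [-0.75, 2.2], [0.22, 2.44], [-1.43, 4.57], [0, 2.65], [-2.85, 2.85]. Speed limits (rad/s): [2.79, 2.79, 3.14, 3.14, 3.14, 3.14].

INTERFACE

Orientations are given as a unit quaternion [x, y, z, w].
In Python, from rig import robot gives the robot as it stands. The module is installed in compiled form; this text tells all that it offers.
- The arm moves only by the tool servo_tool, never from a script. Its argument "rows" is one flat list of numbers, 5 for each row, row after row: the closure, from -1 (fully open) to 1 (shut), so that 0 is half open, then the shift along the tool's x, y, z in m, then the turn about the tool's z in degrees. A call has 1 to 5 rows; each row shifts and turns the commanded pose from where the row before left it, along the tool's axes as they then stand; what a row does not reach is not made up. A row lasts 1/12 s, in which the tool goes at most 41.7 mm and 7.16 degrees, less where a joint would pass 70% of its speed; a pose out of reach is approached as far as the arm can. A call with a gripper value outside its range is refused whole. The fingers move at their own pace and stop on an object; "newtons" is the grip in N (left out, the last holds). Time passes only in rows, so rows that do not move let the fingers close. It gives the time, the measured TCP pose, the force, the opening and the grip force at its end, in the units of the state.
- robot.get_obs(): the state, without advancing time (a new reading comes with each control period).
- robot.camera(name): name is "scene" or "top"; returns a dict with "pixels" (420x560x3 uint8, red, green, blue), "intrinsics" (3x3 intrinsics, pixels), "rvec" (rotation vector, rad) and "tvec" (3), from world to camera coordinates, as OpenCV has them. Camera axes: x right, y down, z forward; pixel columns grow to the right and rows downward; lengths in m; the calibration is good to about 2 mm. A picture is of the moment at which its call begins. There is no depth.
- robot.hand_in(): hands the job in; it is judged then, once.
Trained networks look in a picture, given as the dict that the camera call returned (one of the last four; its "shot" number tells which), for a name from the list of things; names that differ only in an ending like _2 or _b are one class to them, and where a whole thing is asked for, a point or a joint stands for the part that bears it (a point fixed in the world has none). Each returns a list of dicts, best first, with "score" (0 to 1); they miss things now and then, are a little off and sometimes report something else, mostly with a low value. They report only what shows in the picture. A call takes as long as a camera call.
- robot.spot_in(picture, query): "at" ([x, y, z] in m, in world coordinates, good to about 4 mm: the middle of the surface that is visible of it).
- robot.outline_of(picture, query): "region" (420x560 bool, what is visible of it).
- robot.place_of(picture, query): "at" ([x, y, z] in m, in world coordinates, good to about 4 mm: a listed point, or the origin of a listed thing).
The state is a dict: "time": time; "q": joint angles; "joint_velocities": joint speeds; "joint_torque": joint torques, N m; "position": TCP position; "tool_rot": TCP orientation; "ft_force": force on the tool from outside, world axes, zero at the start; "moment": the same for the moment, N m; "grip_width": finger opening in m; "grip_force": force on a finger pad.
Only numpy, scipy, OpenCV 4.12 (cv2) and the standard library are available. Lean on these libraries where they do the work, as an engineer would, in place of code of your own. Each camera call takes 0.05 s, during which the arm holds its last target. There are 200 camera calls.

## Working session

There is one attempt and no reset: what is moved stays moved. The work goes in short steps, Python scripts to look and compute and a tool call to move; the robot and the scene stay as the last step left them, time stands still between calls to the robot, and variables do not carry over. Pictures are saved under pics/ and viewed, at most 14 in all, crops included, and the job is handed in when it is done.

Besides the shell and the picture viewer there is one more tool, called after "Emit:" by a JSON object that holds its "method" and its "body". servo_tool: Moves the arm, as the interface text tells. Its arguments: {"type":"object","properties":{"rows":{"type":"array","items":{"type":"number"}},"newtons":{"type":"number"}},"required":["rows"]}

```bash
mkdir -p pics
cat > h.py <<'E'
import numpy as np, cv2
from rig import robot
names=["vial_center","weight_center","gel_pack_center","breadboard_center","tray_round","tray_small","tray_square","tray_long","star_knob_center","loupe_center"]
def save(p,f): cv2.imwrite(f,p["pixels"][:,:,::-1])
def ray(p,uv,z):
    R=cv2.Rodrigues(np.array(p["rvec"],float))[0];t=np.array(p["tvec"],float).ravel()
    K=np.array(p["intrinsics"]);c=-R.T@t
    uv=np.atleast_2d(uv).astype(float)
    d=(R.T@np.linalg.inv(K)@np.c_[uv,np.ones(len(uv))].T).T
    return c+d*((z-c[2])/d[:,2])[:,None]
def rect(p,region,z):
    cs,_=cv2.findContours(region.astype(np.uint8),0,1)
    c=max(cs,key=cv2.contourArea)[:,0,:]
    w=ray(p,c,z)[:,:2]
    return cv2.minAreaRect((w*1000).astype(np.float32))
E
python3 - <<'E'
from h import *
np.set_printoptions(precision=4,suppress=True)
o=robot.get_obs();print(o["time"],o["position"],o["tool_rot"],o["grip_width"])
for cn in("top","scene"):
    p=robot.camera(cn);save(p,f"pics/{cn}0.png")
    R=cv2.Rodrigues(np.array(p["rvec"],float))[0];print(cn,-R.T@np.ravel(p["tvec"]),R[2])
    for n in names:
        r=robot.place_of(p,n); 
        print(n,[(np.round(x["at"],3),round(x["score"],2)) for x in r[:2]])
        if cn=="top":
            m=robot.outline_of(p,n)
            z={"vial_center":.12,"weight_center":.054,"gel_pack_center":.029,"breadboard_center":.015,"star_knob_center":.02,"loupe_center":.048}.get(n,.006)
            if m and m[0]["region"].any(): print("   ",np.round(rect(p,m[0]["region"],z)[0],1),np.round(rect(p,m[0]["region"],z)[1],1),round(rect(p,m[0]["region"],z)[2],1))
print(robot.get_obs()["time"])
E
```

```text
0.0 [ 0.1976 -0.5922  0.2216] [ 0.9871  0.1602  0.     -0.0011] 0.08694320026369565
top [0.4771 0.2089 0.9379] [ 0.1168 -0.0104 -0.9931]
vial_center [(array([0.53 , 0.39 , 0.078]), 0.63)]
    [527.5 381.1] [21.7 19.9] 47.1
weight_center [(array([0.529, 0.389, 0.043]), 0.63)]
    [527.7 387.8] [29.3 42.2] 54.8
gel_pack_center [(array([0.53 , 0.39 , 0.022]), 0.93)]
    [532.9 392.4] [60.  60.3] 61.2
breadboard_center [(array([0.533, 0.388, 0.01 ]), 0.87)]
    [515.3 352.6] [33.2 60.5] 63.0
tray_round [(array([ 0.431,  0.219, -0.002]), 0.66)]
    [433.1 221.3] [46.5 47.1] 1.2
tray_small [(array([0.641, 0.221, 0.003]), 0.91), (array([ 0.429,  0.218, -0.004]), 0.73)]
    [640.6 223.3] [69.1 55.1] 1.2
tray_square [(array([ 0.437,  0.052, -0.001]), 0.72), (array([0.637, 0.048, 0.003]), 0.57)]
    [438.3  55.6] [87.6 87.4] 28.8
tray_long [(array([0.634, 0.047, 0.002]), 0.86)]
    [636.   46.6] [ 88.  138.3] 13.1
star_knob_center [(array([0.54 , 0.143, 0.008]), 0.67)]
loupe_center [(array([0.746, 0.142, 0.023]), 0.61)]
    [737.5 143.2] [43.8 34.1] 0.9
scene [-0.0027  0.6908  0.7026] [ 0.5884 -0.4972 -0.6377]
vial_center [(array([0.53 , 0.395, 0.079]), 0.68)]
weight_center [(array([0.529, 0.39 , 0.04 ]), 0.55)]
gel_pack_center [(array([0.533, 0.394, 0.023]), 0.67), (array([ 0.637,  0.05 , -0.   ]), 0.67)]
breadboard_center [(array([0.533, 0.384, 0.007]), 0.78)]
tray_round [(array([ 0.433,  0.217, -0.   ]), 0.81), (array([0.434, 0.059, 0.002]), 0.68)]
tray_small [(array([ 0.642,  0.22 , -0.   ]), 0.91), (array([ 0.433,  0.217, -0.   ]), 0.56)]
tray_square [(array([ 0.434,  0.056, -0.001]), 0.64)]
tray_long [(array([0.636, 0.047, 0.   ]), 0.76)]
star_knob_center [(array([0.531, 0.393, 0.023]), 0.65), (array([0.539, 0.145, 0.012]), 0.62)]
loupe_center [(array([0.74 , 0.141, 0.023]), 0.67)]
1.6
```

View pics/top0.png

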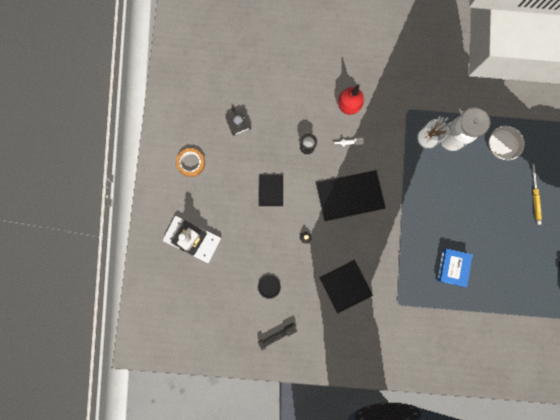

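View pics/scene0.png

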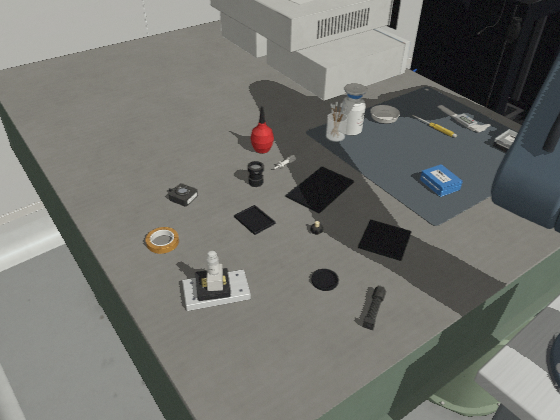

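Top view: pile at about (190,240), plate's long axis tilted roughly 27°. The round tray is at (270,287), small tray (271,190), square (346,286), long (350,196), knob (306,238) and loupe (308,144). The network positions agree with this. I'll zoom in on the pile to get its yaws.

Run:
```python
from h import *
a=cv2.imread("pics/top0.png")[205:275,150:235];b=cv2.imread("pics/scene0.png")[245:315,172:257]
f=lambda i:cv2.resize(i,(0,0),fx=6.5,fy=6.5,interpolation=cv2.INTER_CUBIC)[:,:]
cv2.imwrite("pics/z0.png",np.vstack([f(a)[:,:],f(b)])[:, :] if 0 else cv2.resize(np.hstack([f(a),f(b)]),(800,330)))
p=robot.camera("top")
for n,z in(("vial_center",.1),("weight_center",.054),("gel_pack_center",.029),("breadboard_center",.015)):
    m=robot.outline_of(p,n)[0]; r=rect(p,m["region"],z)
    ys,xs=np.nonzero(m["region"]); print(n,m["score"],xs.min(),xs.max(),ys.min(),ys.max(),np.round(r[0],1),np.round(r[1],1),round(r[2],1))
    print("  place",robot.place_of(p,n)[0]["at"])
# whole pile union rectangle at z=.015
u=np.zeros((420,560),bool)
for n in names[:4]: u|=robot.outline_of(p,n)[0]["region"]
print(rect(p,u,.015))
```

```text
vial_center 0.53 178 190 233 242 [527.2 385.7] [17.5 23.4] 1.3
  place [0.5317, 0.3897, 0.0778]
weight_center 0.65 178 196 228 249 [527.3 388. ] [26.9 39.8] 56.4
  place [0.5269, 0.3923, 0.0486]
gel_pack_center 0.91 171 205 220 254 [532.3 392.9] [58.7 58.6] 61.7
  place [0.5286, 0.3891, 0.0199]
breadboard_center 0.8 163 219 216 261 [514.6 354.3] [35.5 60.6] 65.0
  place [0.5336, 0.3846, 0.0083]
((530.3928833007812, 388.49896240234375), (110.68452453613281, 60.652587890625), 65.15559387207031)
```

View pics/z0.png

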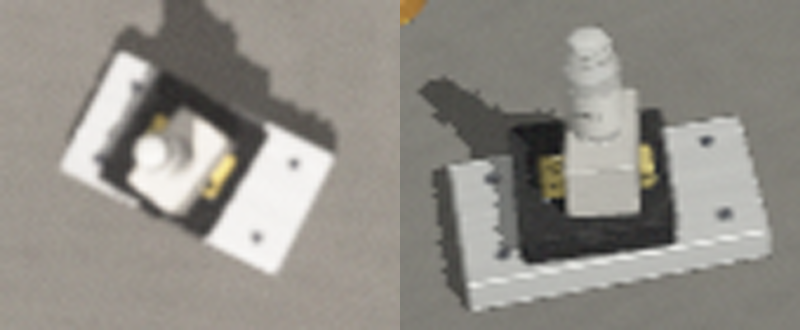

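Emit:
{"method": "servo_tool", "body": {"rows": [-1,0.039,-0.01,0,-7,-1,0.039,-0.01,0,-7,-1,0.035,-0.02,0,-7,-1,0.03,-0.028,0,-7,-1,0.025,-0.032,0,-7]}}

```text
time: 2.67
position: [0.2827, -0.4275, 0.2225]
tool_rot: [0.891, 0.453, 0.0, 0.001]
ft_force: [0.6, 0.9, -0.3]
grip_width: 0.0869
grip_force: 0.0
```

Plate centre is about (.530,.388), yaw −25°. The box yaw is about −28.5°, and the block's x axis is about −34°. The vial is at (.530,.391), off the block's middle. I'll write a helper that plans the rows.

```bash
cat >> h.py <<'E'
def yaw(o): q=o["tool_rot"]; return np.degrees(2*np.arctan2(q[1],q[0]))
def plan(tgt,psi,c=-1,via=[],step=.038):
    """print rows to go to tgt=[x,y,z], tool yaw psi (deg)"""
    o=robot.get_obs(); p=np.array(o["position"]); a=yaw(o)
    print("from",np.round(p,4),"yaw",round(a,2),"t",o["time"])
    pts=[]; q=p
    for w in list(via)+[tgt]:
        w=np.array(w,float); n=max(1,int(np.ceil(np.linalg.norm(w-q)/step)))
        pts+=[q+(w-q)*k/n for k in range(1,n+1)]; q=w
    d=(a-psi+180)%360-180 if abs(a-psi)>180 else a-psi
    n=int(np.ceil(abs(d)/7)); 
    while len(pts)<n: pts.append(q)
    t=[d/len(pts)]*len(pts); out=[]
    for w,tt in zip(pts,t):
        D=w-p; r=np.radians(a)
        s=[D[0]*np.cos(r)+D[1]*np.sin(r),D[0]*np.sin(r)-D[1]*np.cos(r),-D[2]]
        s=[round(x,4) for x in s]; tt=round(tt,2); out.append([c]+s+[tt])
        p=p+np.array([s[0]*np.cos(r)+s[1]*np.sin(r),s[0]*np.sin(r)-s[1]*np.cos(r),-s[2]]); a-=tt
    for k in range(0,len(out),5): print(str(sum(out[k:k+5],[])))
E
python3 - <<'E'
from h import *
p=np.array([.1976,-.5922]);a=18.45
for r in [(.039,-.01),(.039,-.01),(.035,-.02),(.03,-.028),(.025,-.032)]:
    t=np.radians(a); p=p+[r[0]*np.cos(t)+r[1]*np.sin(t),r[0]*np.sin(t)-r[1]*np.cos(t)];a+=7
print(p,a)
plan([.53,.391,.2],146,via=[[.45,-.1,.23]])
E
```

```text
[ 0.28055869 -0.42807557] 53.45
from [ 0.2827 -0.4275  0.2225] yaw 53.91 t 2.6667
[-1, np.float64(0.0363), np.float64(-0.0058), np.float64(-0.0007), np.float64(-3.84), -1, np.float64(0.0366), np.float64(-0.0033), np.float64(-0.0008), np.float64(-3.84), -1, np.float64(0.0368), np.float64(-0.0009), np.float64(-0.0007), np.float64(-3.84), -1, np.float64(0.0367), np.float64(0.0016), np.float64(-0.0008), np.float64(-3.84), -1, np.float64(0.0366), np.float64(0.0041), np.float64(-0.0007), np.float64(-3.84)]
[-1, np.float64(0.0362), np.float64(0.0065), np.float64(-0.0008), np.float64(-3.84), -1, np.float64(0.0357), np.float64(0.0089), np.float64(-0.0007), np.float64(-3.84), -1, np.float64(0.035), np.float64(0.0112), np.float64(-0.0008), np.float64(-3.84), -1, np.float64(0.0341), np.float64(0.0136), np.float64(-0.0007), np.float64(-3.84), -1, np.float64(0.0332), np.float64(0.0159), np.float64(-0.0008), np.float64(-3.84)]
[-1, np.float64(0.0348), np.float64(0.0071), np.float64(0.0021), np.float64(-3.84), -1, np.float64(0.0343), np.float64(0.0094), np.float64(0.0022), np.float64(-3.84), -1, np.
[... 284 characters left out ...]
, np.float64(0.0022), np.float64(-3.84), -1, np.float64(0.0293), np.float64(0.0202), np.float64(0.0021), np.float64(-3.84), -1, np.float64(0.0278), np.float64(0.0221), np.float64(0.0021), np.float64(-3.84), -1, np.float64(0.0263), np.float64(0.0239), np.float64(0.0022), np.float64(-3.84), -1, np.float64(0.0246), np.float64(0.0256), np.float64(0.0021), np.float64(-3.84)]
[-1, np.float64(0.0229), np.float64(0.0272), np.float64(0.0022), np.float64(-3.84), -1, np.float64(0.021), np.float64(0.0287), np.float64(0.0021), np.float64(-3.84), -1, np.float64(0.019), np.float64(0.03), np.float64(0.0022), np.float64(-3.84), -1, np.float64(0.017), np.float64(0.0313), np.float64(0.0021), np.float64(-3.84)]
```

Emit:
{"method": "servo_tool", "body": {"rows": [-1,0.0363,-0.006,-0.001,-3.84,-1,0.0366,-0.003,-0.001,-3.84,-1,0.0368,-0.001,-0.001,-3.84,-1,0.0367,0.0016,-0.001,-3.84,-1,0.0366,0.004,-0.001,-3.84]}}

```text
time: 3.08
position: [0.3661, -0.2642, 0.2279]
tool_rot: [0.805, 0.593, 0.0, 0.0]
ft_force: [0.9, -0.7, -0.1]
grip_width: 0.0868
grip_force: 0.0
```

Emit:
{"method": "servo_tool", "body": {"rows": [-1,0.0362,0.0065,-0.001,-3.84,-1,0.0357,0.009,-0.001,-3.84,-1,0.035,0.011,-0.001,-3.84,-1,0.034,0.0136,-0.001,-3.84,-1,0.033,0.016,-0.001,-3.84]}}

```text
time: 3.5
position: [0.4512, -0.1013, 0.2329]
tool_rot: [0.695, 0.719, 0.0, 0.0]
ft_force: [-0.0, -0.2, 0.1]
grip_width: 0.0868
grip_force: 0.0
```

Emit:
{"method": "servo_tool", "body": {"rows": [-1,0.0348,0.007,0.002,-3.84,-1,0.034,0.0094,0.002,-3.84,-1,0.0335,0.0117,0.002,-3.84,-1,0.0327,0.014,0.002,-3.84,-1,0.0317,0.016,0.002,-3.84]}}

```text
time: 3.92
position: [0.4806, 0.0736, 0.2227]
tool_rot: [0.565, 0.825, 0.0, 0.0]
ft_force: [0.2, -0.8, -0.9]
grip_width: 0.0869
grip_force: 0.0
```

Emit:
{"method": "servo_tool", "body": {"rows": [-1,0.0305,0.018,0.002,-3.84,-1,0.029,0.02,0.002,-3.84,-1,0.0278,0.022,0.002,-3.84,-1,0.0263,0.024,0.002,-3.84,-1,0.0246,0.0256,0.002,-3.84]}}

```text
time: 4.33
position: [0.5103, 0.2484, 0.2126]
tool_rot: [0.419, 0.908, 0.0, 0.0]
ft_force: [1.1, -0.7, 0.1]
grip_width: 0.087
grip_force: 0.0
```

Emit:
{"method": "servo_tool", "body": {"rows": [-1,0.023,0.027,0.002,-3.84,-1,0.021,0.0287,0.002,-3.84,-1,0.019,0.03,0.002,-3.84,-1,0.017,0.0313,0.002,-3.84,-1,0,0,0,0]}}

```text
time: 4.75
position: [0.5347, 0.3931, 0.2041]
tool_rot: [0.293, 0.956, 0.003, 0.001]
ft_force: [1.4, 0.3, 0.1]
grip_width: 0.0869
grip_force: 0.0
```

```bash
sed -i 's/round(x,4) for x in s/float(round(x,4)) for x in s/; s/tt=round(tt,2)/tt=float(round(tt,2))/' h.py
python3 - <<'E'
from h import *
p=robot.camera("scene");save(p,"pics/s1.png")
print(robot.place_of(p,"vial_center")[:1])
m=robot.outline_of(p,"vial_center")
ys,xs=np.nonzero(m[0]["region"]);print(xs.min(),xs.max(),ys.min(),ys.max())
# project candidate axis points
for x,y in((.53,.391),(.526,.388)):
    print(cv2.projectPoints(np.array([[x,y,.054],[x,y,.1]]),np.array(p["rvec"]),np.array(p["tvec"]),np.array(p["intrinsics"]),None)[0].ravel())
plan([.53,.391,.12],146)
E
```

```text
[{'at': [0.5297, 0.3957, 0.08], 'score': 0.84}]
207 219 251 275
[213.48859508 270.84116396 211.62787405 251.48370633]
[216.29525182 271.40372879 214.52995965 252.04605572]
from [0.5335 0.3866 0.204 ] yaw 145.63 t 4.9
[-1, 0.0018, 0.0006, 0.028, -0.12, -1, 0.0018, 0.0005, 0.028, -0.12, -1, 0.0018, 0.0006, 0.028, -0.12]
```

Emit:
{"method": "servo_tool", "body": {"rows": [-1,0.002,0.001,0.04,-0.3,-1,0.002,0.0005,0.04,0,-0.5,0.0015,0,0.036,0,0,0,0,0,0,0,0,0,0,0], "newtons": 8}}

```text
time: 5.32
position: [0.5289, 0.3889, 0.087]
tool_rot: [0.294, 0.956, -0.002, -0.002]
ft_force: [-0.3, 0.9, 0.3]
grip_width: 0.0746
grip_force: 0.0
```

Run:
```python
from h import *
plan([.53,.391,.060],146,c=0)
for c in("top","scene"):
    p=robot.camera(c)
    r=robot.place_of(p,"vial_center"); print(c,r[:1])
    i=p["pixels"][215:265,155:225] if c=="top" else p["pixels"][230:300,165:263]
    cv2.imwrite(f"pics/v_{c}.png",cv2.resize(i[:,:,::-1],(400,286),interpolation=cv2.INTER_CUBIC))
cv2.imwrite("pics/v1.png",np.hstack([cv2.imread("pics/v_top.png"),cv2.imread("pics/v_scene.png")]))
```

```text
from [0.5289 0.3889 0.087 ] yaw 145.8 t 5.3167
[0, 0.0003, 0.0024, 0.027, -0.2]
top []
scene [{'at': [0.432, 0.2183, 0.0035], 'score': 0.67}]
```

View pics/v1.png

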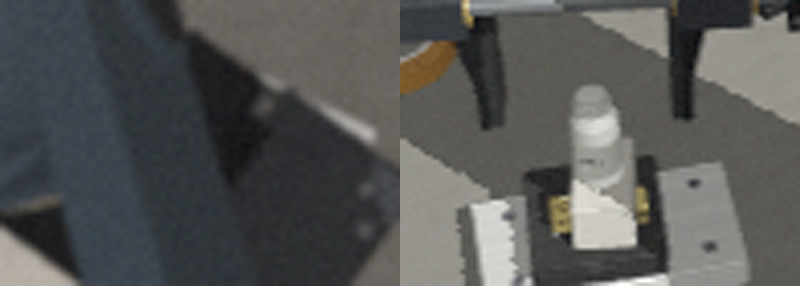

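The fingertips at (490,120) and (684,120) bracket the vial, whose axis is near (593,110). It's centred to about 2 mm, so I'll go down and close.

Emit:
{"method": "servo_tool", "body": {"rows": [0,0,-0.001,0.014,0,0,0,0,0.013,0,0.2,0,0,0,0,0.3,0,0,0,0,0.4,0,0,0,0], "newtons": 8}}

```text
time: 5.93
position: [0.5302, 0.3904, 0.0622]
tool_rot: [0.293, 0.956, 0.0, 0.0]
ft_force: [0.8, -0.4, 0.0]
grip_width: 0.0318
grip_force: 0.0
```

Emit:
{"method": "servo_tool", "body": {"rows": [0.45,0,0,0,0,0.55,0,0,0,0,0.7,0,0,0,0,0.8,0,0,0,0,0.8,0,0,0,0]}}

```text
time: 6.35
position: [0.53, 0.3903, 0.062]
tool_rot: [0.293, 0.956, 0.0, 0.0]
ft_force: [0.3, -0.4, 1.8]
grip_width: 0.0184
grip_force: 8.0
```

Emit:
{"method": "servo_tool", "body": {"rows": [0.8,0,0,0,0,0.8,0,0,0,0,0.8,0,0,0,0,0.8,0,0,0,0]}}

```text
time: 6.68
position: [0.53, 0.3903, 0.062]
tool_rot: [0.293, 0.956, 0.0, 0.0]
ft_force: [-0.2, -0.5, 4.0]
grip_width: 0.0184
grip_force: 8.0
```

Emit:
{"method": "servo_tool", "body": {"rows": [0.8,0,0,-0.01,0,0.8,0,0,-0.02,0,0.8,0,0,-0.03,0,0.8,0,0,-0.03,0,0.8,0,0,-0.02,0]}}

```text
time: 7.1
position: [0.5304, 0.3906, 0.1743]
tool_rot: [0.293, 0.956, 0.001, 0.001]
ft_force: [0.4, 0.1, 0.6]
grip_width: 0.0186
grip_force: 8.0
```

Run:
```python
from h import *
o=robot.get_obs();print(o["position"],o["grip_width"])
p=robot.camera("scene"); i=p["pixels"][200:300,165:265]
cv2.imwrite("pics/v2.png",cv2.resize(i[:,:,::-1],(600,600),interpolation=cv2.INTER_CUBIC))
plan([.432,.2195,.11],146,c=.8,via=[[.48,.30,.18]])
```

```text
[0.53044082 0.39060432 0.17432003] 0.018586901026325292
from [0.5325 0.3918 0.1784] yaw 145.91 t 7.15
[0.8, -0.0026, -0.0351, -0.0005, -0.01, 0.8, -0.0027, -0.0352, -0.0006, -0.01, 0.8, -0.0026, -0.0351, -0.0005, -0.01, 0.8, -0.0013, -0.0234, 0.0175, -0.01, 0.8, -0.0014, -0.0234, 0.0175, -0.01]
[0.8, -0.0013, -0.0234, 0.0175, -0.01, 0.8, -0.0013, -0.0234, 0.0175, -0.01]
```

View pics/v2.png

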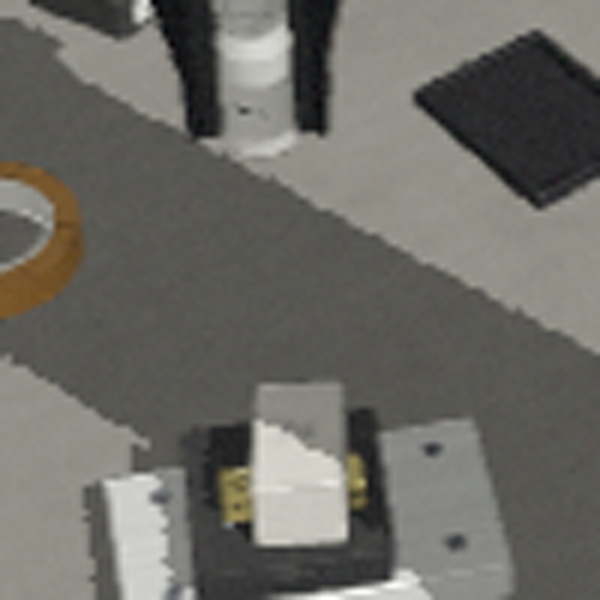

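The vial is held upright at (255,90), with its foot a few millimetres below the tips; the block is intact at (300,460). I'll carry it to the round tray.

Emit:
{"method": "servo_tool", "body": {"rows": [0.8,-0.003,-0.035,0,0,0.8,-0.0025,-0.035,-0.001,0,0.8,-0.0025,-0.035,0,0,0.8,-0.0015,-0.0235,0.0175,0,0.8,-0.0015,-0.0235,0.0175,0]}}

```text
time: 7.57
position: [0.4532, 0.2572, 0.1382]
tool_rot: [0.293, 0.956, 0.001, 0.001]
ft_force: [0.2, -0.3, -0.0]
grip_width: 0.0185
grip_force: 8.0
```

Emit:
{"method": "servo_tool", "body": {"rows": [0.8,-0.001,-0.0235,0.0175,0,0.8,-0.001,-0.0235,0.0175,0,0.8,0,0,0,0]}}

```text
time: 7.82
position: [0.4223, 0.2146, 0.0997]
tool_rot: [0.294, 0.956, -0.004, -0.006]
ft_force: [-1.1, -1.4, -0.8]
grip_width: 0.0187
grip_force: 8.0
```

Run:
```python
from h import *
plan([.432,.219,.014],146,c=.8,step=.025)
p=robot.camera("top")
for n,z in(("weight_center",.054),("gel_pack_center",.029),("breadboard_center",.015)):
    m=robot.outline_of(p,n)
    if m: r=rect(p,m[0]["region"],z);print(n,m[0]["score"],np.round(r[0],1),np.round(r[1],1),round(r[2],1))
i=p["pixels"][205:275,150:235]
cv2.imwrite("pics/w1.png",cv2.resize(i[:,:,::-1],(680,560),interpolation=cv2.INTER_CUBIC))
p=robot.camera("scene")
for n,z in(("weight_center",.054),("gel_pack_center",.029)):
    print(robot.place_of(p,n)[:1])
```

```text
from [0.4223 0.2146 0.0997] yaw 145.79 t 7.8167
[0.8, -0.0014, 0.0023, 0.0214, -0.05, 0.8, -0.0014, 0.0023, 0.0215, -0.05, 0.8, -0.0014, 0.0023, 0.0214, -0.05, 0.8, -0.0014, 0.0022, 0.0214, -0.05]
weight_center 0.49 [528.5 388.2] [28.7 41.5] 56.2
gel_pack_center 0.55 [533.7 392.5] [58.1 55.1] 60.5
breadboard_center 0.96 [514.4 354. ] [34.5 60.7] 65.0
[{'at': [0.5286, 0.3945, 0.0397], 'score': 0.58}]
[{'at': [0.5311, 0.3925, 0.0251], 'score': 0.94}]
```

View pics/w1.png

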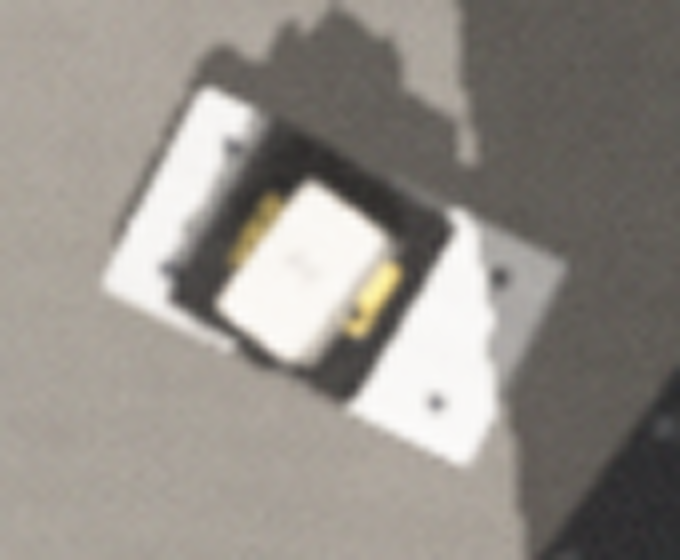

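The block's top face has corners near (312,182), (388,236), (298,350) and (220,302). The vial tray lies below right, out of this crop. Lowering the vial and measuring the block from these pixels.

Emit:
{"method": "servo_tool", "body": {"rows": [0.8,0,0,0.02,0,0.8,0,0,0.02,0,0.8,0,0,0.01,0,0.8,0,0,0,0,0.8,0,0,0,0]}}

```text
time: 8.58
position: [0.429, 0.2184, 0.0524]
tool_rot: [0.293, 0.956, -0.0, -0.0]
ft_force: [0.1, -0.3, -0.1]
grip_width: 0.0188
grip_force: 8.0
```

Run:
```python
from h import *
p=robot.camera("top");o=np.array([150,205.])
for nm,z,c in(("block",.054,[(312,182),(388,236),(298,350),(220,302)]),("box",.029,[(275,120),(452,215),(350,408),(175,300)]),("plate",.015,[(205,85),(567,265),(470,467),(103,285)])):
    w=ray(p,o+(np.array(c)+.5)/8-.5,z)[:,:2]; 
    e=np.roll(w,-1,0)-w
    print(nm,w.mean(0).round(4),np.linalg.norm(e,axis=1).round(4),np.degrees(np.arctan2(e[:,1],e[:,0])).round(1))
plan([.432,.219,.014],146,c=.8,step=.025)
```

```text
block [0.5292 0.388 ] [0.0242 0.0368 0.0237 0.0383] [-123.8  143.9   60.   -35.1]
box [0.5325 0.3909] [0.0536 0.057  0.0546 0.0539] [-116.8  154.4   60.   -26.4]
plate [0.5296 0.3874] [0.1094 0.0593 0.1101 0.0597] [-115.   156.4   65.2  -24.2]
from [0.4294 0.2184 0.0529] yaw 145.92 t 8.6333
[0.8, -0.0009, 0.001, 0.0195, -0.04, 0.8, -0.0009, 0.0009, 0.0194, -0.04]
```

Emit:
{"method": "servo_tool", "body": {"rows": [0.8,-0.001,0.001,0.018,0,0.8,-0.001,0.001,0.015,0,0.8,0,0,0.005,0,0.8,0,0,0.003,0,0.8,0,0,0,0]}}

```text
time: 9.05
position: [0.4318, 0.2187, 0.0118]
tool_rot: [0.293, 0.956, 0.0, 0.0]
ft_force: [-0.9, 0.0, -1.2]
grip_width: 0.0184
grip_force: 8.0
```

Emit:
{"method": "servo_tool", "body": {"rows": [0.8,0,0,0.001,0,0.8,0,0,0,0,0.8,0,0,0.0005,0,0.8,0,0,0,0]}}

```text
time: 9.38
position: [0.432, 0.2187, 0.0105]
tool_rot: [0.293, 0.956, 0.0, 0.0]
ft_force: [-0.8, -0.6, -0.5]
grip_width: 0.0183
grip_force: 8.0
```

Run:
```python
from h import *
p=robot.camera("scene");i=p["pixels"][230:310,285:365]
cv2.imwrite("pics/v3.png",cv2.resize(i[:,:,::-1],(480,480),interpolation=cv2.INTER_CUBIC))
```

```text
(no output)
```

View pics/v3.png

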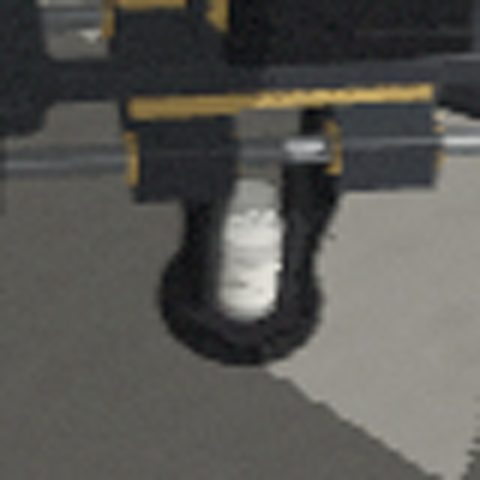

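The vial stands upright inside the round tray, foot near (245,315), well inside the rim. I'll touch down and release slowly.

Emit:
{"method": "servo_tool", "body": {"rows": [0.8,0,0,0.001,0,0.8,0,0,0,0,0.5,0,0,0,0,0.45,0,0,0,0,0.4,0,0,0,0]}}

```text
time: 9.85
position: [0.4318, 0.2187, 0.0091]
tool_rot: [0.293, 0.956, 0.0, 0.0]
ft_force: [0.8, 0.2, -0.1]
grip_width: 0.0243
grip_force: 0.0
```

Emit:
{"method": "servo_tool", "body": {"rows": [0.3,0,0,0,0,0.2,0,0,0,0,0,0,0,0,0,0,0,0,-0.005,0,0,0,0,-0.015,0]}}

```text
time: 10.27
position: [0.4305, 0.2183, 0.0281]
tool_rot: [0.293, 0.956, -0.001, -0.002]
ft_force: [0.8, 0.9, -0.0]
grip_width: 0.0419
grip_force: 0.0
```

Emit:
{"method": "servo_tool", "body": {"rows": [0,0,0,-0.03,0,0,0,0,-0.04,0,0,0,0,-0.03,0,0,0,0,-0.01,0,0,0,0,0,0]}}

```text
time: 10.68
position: [0.4337, 0.2192, 0.1423]
tool_rot: [0.293, 0.956, 0.002, 0.003]
ft_force: [0.5, 0.3, -0.7]
grip_width: 0.0435
grip_force: 0.0
```

Run:
```python
from h import *
plan([.529,.389,.11],145.5,c=-.3)
p=robot.camera("scene")
print(robot.place_of(p,"vial_center")[:1],robot.outline_of(p,"vial_center")[0]["region"].sum())
```

```text
from [0.4337 0.2192 0.1423] yaw 145.91 t 10.6833
[-0.3, 0.0027, 0.0323, 0.0054, 0.07, -0.3, 0.0027, 0.0324, 0.0054, 0.07, -0.3, 0.0028, 0.0323, 0.0053, 0.07, -0.3, 0.0029, 0.0323, 0.0054, 0.07, -0.3, 0.0028, 0.0323, 0.0054, 0.07]
[-0.3, 0.0029, 0.0323, 0.0054, 0.07]
[{'at': [0.4342, 0.2227, 0.0259], 'score': 0.69}] 643
```

Emit:
{"method": "servo_tool", "body": {"rows": [-0.3,0.003,0.0323,0.005,0.1,-0.3,0.003,0.0325,0.005,0.1,-0.3,0.003,0.0325,0.005,0.1,-0.3,0.003,0.0325,0.005,0,-0.3,0.003,0.0325,0.005,0]}}

```text
time: 11.25
position: [0.51, 0.3619, 0.1113]
tool_rot: [0.296, 0.955, -0.002, -0.002]
ft_force: [1.1, 0.0, 0.5]
grip_width: 0.0559
grip_force: 0.0
```

Emit:
{"method": "servo_tool", "body": {"rows": [-0.3,0.003,0.0325,0.005,0,-0.3,0,0,0,0,-0.2,0,0,0,0,-0.1,0,0,0,0]}}

```text
time: 11.58
position: [0.5248, 0.3885, 0.1068]
tool_rot: [0.296, 0.955, -0.002, -0.002]
ft_force: [-0.5, -0.5, -1.4]
grip_width: 0.0515
grip_force: 0.0
```

Run:
```python
from h import *
plan([.529,.389,.035],145.5,c=-.1)
```

```text
from [0.5248 0.3885 0.1068] yaw 145.62 t 11.5833
[-0.1, -0.0016, 0.0014, 0.0359, 0.06, -0.1, -0.0016, 0.0014, 0.0359, 0.06]
```

Emit:
{"method": "servo_tool", "body": {"rows": [-0.1,-0.0015,0.0015,0.034,0,-0.1,-0.0015,0.0015,0.03,0,0,0,0,0.006,0,0.1,0,0,0,0,0.2,0,0,0,0], "newtons": 25}}

```text
time: 12.0
position: [0.5305, 0.3896, 0.0393]
tool_rot: [0.296, 0.955, -0.0, -0.0]
ft_force: [0.0, 0.6, 0.2]
grip_width: 0.0388
grip_force: 0.0
```

Run:
```python
from h import *
plan([.529,.389,.035],145.5,c=.2)
```

```text
from [0.5305 0.3896 0.0393] yaw 145.55 t 12.0
[0.2, 0.0009, -0.0014, 0.0043, 0.05]
```

Emit:
{"method": "servo_tool", "body": {"rows": [0.3,0.001,-0.0015,0.0043,0,0.35,0,0,0,0,0.5,0,0,0,0,0.7,0,0,0,0,0.7,0,0,0,0]}}

```text
time: 12.42
position: [0.5294, 0.3899, 0.036]
tool_rot: [0.296, 0.955, 0.0, 0.0]
ft_force: [-1.8, -2.0, 5.4]
grip_width: 0.0249
grip_force: 25.0
```

Emit:
{"method": "servo_tool", "body": {"rows": [0.7,0,0,0,0,0.7,0,0,-0.003,0,0.7,0,0,-0.01,0,0.7,0,0,-0.02,0,0.7,0,0,-0.03,0]}}

```text
time: 12.83
position: [0.5269, 0.3888, 0.0957]
tool_rot: [0.296, 0.955, -0.002, -0.003]
ft_force: [0.2, 0.6, -2.5]
grip_width: 0.0248
grip_force: 25.0
```

Run:
```python
from h import *
p=robot.camera("scene");i=p["pixels"][220:310,165:265]
cv2.imwrite("pics/w2.png",cv2.resize(i[:,:,::-1],(500,450),interpolation=cv2.INTER_CUBIC))
plan([.641,.2225,.09],180.8,c=.7,step=.036)
```

```text
from [0.5314 0.3913 0.1039] yaw 145.61 t 12.8833
[0.7, -0.031, -0.0129, 0.0023, -5.86, 0.7, -0.0294, -0.016, 0.0023, -5.86, 0.7, -0.0277, -0.0189, 0.0023, -5.86, 0.7, -0.0257, -0.0217, 0.0023, -5.86, 0.7, -0.0232, -0.0241, 0.0023, -5.86]
[0.7, -0.0207, -0.0265, 0.0024, -5.86]
```

View pics/w2.png

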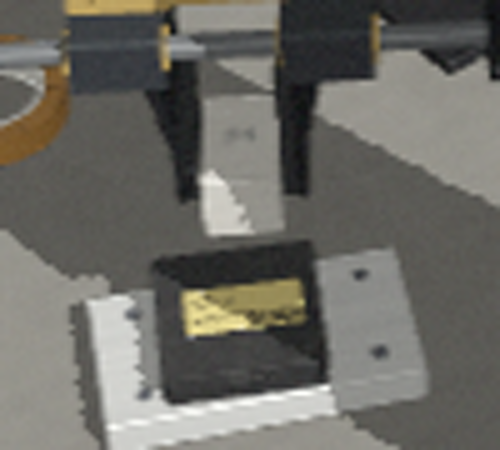

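The block is held level (240,165) and the box is undisturbed. I'll carry it to the small tray.

Emit:
{"method": "servo_tool", "body": {"rows": [0.7,-0.031,-0.013,0.002,-5.86,0.7,-0.0294,-0.016,0.002,-5.86,0.7,-0.0277,-0.019,0.002,-5.86,0.7,-0.0257,-0.0217,0.002,-5.86,0.7,-0.0232,-0.024,0.002,-5.86]}}

```text
time: 13.3
position: [0.6211, 0.248, 0.088]
tool_rot: [0.042, 0.999, 0.0, 0.0]
ft_force: [0.9, -0.1, -2.7]
grip_width: 0.0249
grip_force: 25.0
```

Emit:
{"method": "servo_tool", "body": {"rows": [0.7,-0.0207,-0.0265,0.003,-5.86,0.7,0,0,0.01,0,0.7,0,0,0.01,0,0.7,0,0,0.01,0,0.7,0,0,0,0]}}

```text
time: 13.72
position: [0.6356, 0.2215, 0.0518]
tool_rot: [-0.007, 1.0, -0.0, -0.003]
ft_force: [-0.4, -0.7, -2.5]
grip_width: 0.0246
grip_force: 25.0
```

Run:
```python
from h import *
plan([.641,.2220,.011],181,c=.7,step=.015)
p=robot.camera("top")
m=robot.outline_of(p,"gel_pack_center")
if m: print(rect(p,m[0]["region"],.029))
m=robot.outline_of(p,"tray_square")
if m: print(rect(p,m[0]["region"],.006))
m=robot.outline_of(p,"tray_long")
if m: print(rect(p,m[0]["region"],.006))
```

```text
from [0.6356 0.2215 0.0518] yaw 180.78 t 13.7167
[0.7, -0.0018, 0.0002, 0.0136, -0.07, 0.7, -0.0018, 0.0001, 0.0136, -0.07, 0.7, -0.0018, 0.0002, 0.0136, -0.07]
((532.3120727539062, 392.3666076660156), (58.66170120239258, 60.62544631958008), 60.18683624267578)
((438.57916259765625, 14.2379732131958), (42.44924545288086, 8.716524124145508), 27.06557846069336)
((638.42822265625, 36.25517654418945), (87.64667510986328, 120.00125122070312), 14.070343971252441)
```

Emit:
{"method": "servo_tool", "body": {"rows": [0.7,-0.002,0,0.012,0,0.7,-0.001,0,0.012,0,0.7,0,0,0.008,0,0.7,0,0,0,0,0.7,0,0,0,0]}}

```text
time: 14.33
position: [0.6406, 0.2207, 0.0213]
tool_rot: [-0.007, 1.0, -0.0, -0.001]
ft_force: [0.0, -0.3, -2.4]
grip_width: 0.0245
grip_force: 25.0
```

Emit:
{"method": "servo_tool", "body": {"rows": [0.7,0,-0.001,0.008,0,0.7,0,0,0.003,0,0.7,0,0,0.001,0,0.7,0,0,0,0,0.7,0,0,0,0]}}

```text
time: 14.75
position: [0.6417, 0.2199, 0.0108]
tool_rot: [-0.007, 1.0, 0.0, 0.0]
ft_force: [-0.3, 0.5, -2.5]
grip_width: 0.0245
grip_force: 25.0
```

Emit:
{"method": "servo_tool", "body": {"rows": [0.7,0,0.0015,0.0008,0,0.7,0,0,0.0008,0,0.7,0,0,0,0,0.7,0,0,0,0]}}

```text
time: 15.08
position: [0.6416, 0.2214, 0.0092]
tool_rot: [-0.007, 1.0, -0.0, 0.0]
ft_force: [-0.7, 0.2, -1.7]
grip_width: 0.025
grip_force: 25.0
```

Emit:
{"method": "servo_tool", "body": {"rows": [0.4,0,0,0,0,0.3,0,0,0,0,0.2,0,0,0,0,0.1,0,0,-0.005,0,0.1,0,0,-0.02,0]}}

```text
time: 15.5
position: [0.6391, 0.2209, 0.0317]
tool_rot: [-0.007, 1.0, -0.001, -0.003]
ft_force: [-0.2, -1.1, -0.8]
grip_width: 0.0376
grip_force: 0.0
```

Emit:
{"method": "servo_tool", "body": {"rows": [-0.3,0,0,-0.03,0,-0.6,0,0,-0.035,0,-0.8,0,0,-0.02,0,-0.8,0,0,0,0,-0.8,0,0,0,0]}}

```text
time: 15.92
position: [0.6427, 0.2216, 0.1214]
tool_rot: [-0.007, 1.0, 0.0, 0.002]
ft_force: [-0.1, 0.2, -0.5]
grip_width: 0.0644
grip_force: 0.0
```

Run:
```python
from h import *
p=robot.camera("scene");i=p["pixels"][180:300,220:360]
cv2.imwrite("pics/w3.png",cv2.resize(i[:,:,::-1],(700,600),interpolation=cv2.INTER_CUBIC))
plan([.532,.3915,.09],151.5,c=-.8,step=.037)
```

```text
from [0.6413 0.2213 0.1195] yaw 180.76 t 15.9667
[-0.8, 0.0178, 0.0286, 0.0049, 4.88, -0.8, 0.0203, 0.027, 0.0049, 4.88, -0.8, 0.0224, 0.0251, 0.005, 4.88, -0.8, 0.0245, 0.0232, 0.0049, 4.88, -0.8, 0.0264, 0.021, 0.0049, 4.88]
[-0.8, 0.028, 0.0187, 0.0049, 4.88]
```

View pics/w3.png

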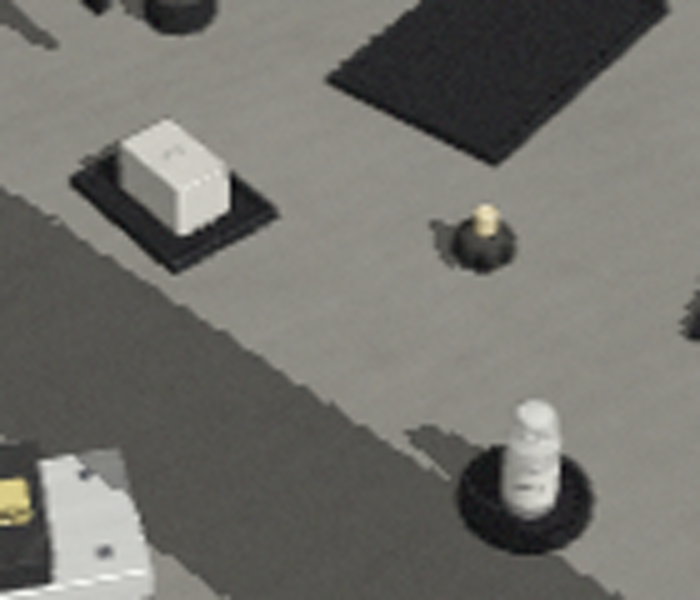

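The block sits in the small tray (175,190), the vial stands in the round tray (530,470) and the knob is undisturbed. Now the box.

Emit:
{"method": "servo_tool", "body": {"rows": [-0.8,0.018,0.0286,0.005,4.88,-0.8,0.0203,0.027,0.005,4.88,-0.8,0.0224,0.025,0.005,4.88,-0.8,0.0245,0.023,0.005,4.88,-0.8,0.0264,0.021,0.005,4.88]}}

```text
time: 16.38
position: [0.5478, 0.3632, 0.0917]
tool_rot: [0.207, 0.978, -0.001, -0.002]
ft_force: [0.8, 0.3, 1.2]
grip_width: 0.0781
grip_force: 0.0
```

Emit:
{"method": "servo_tool", "body": {"rows": [-0.8,0.028,0.0187,0.005,4.88,-0.8,0,0,0.01,0,-0.8,0,0,0.01,0,-0.8,0,0,0,0,-0.8,0,0,0,0]}}

```text
time: 16.8
position: [0.5316, 0.3897, 0.0672]
tool_rot: [0.247, 0.969, -0.001, -0.001]
ft_force: [-0.2, -0.0, 0.4]
grip_width: 0.0785
grip_force: 0.0
```

Run:
```python
from h import *
plan([.532,.3915,.0195],151.2,c=-.8,step=.037)
```

```text
from [0.5316 0.3897 0.0672] yaw 151.44 t 16.8
[-0.8, 0.0003, 0.0009, 0.0239, 0.12, -0.8, 0.0002, 0.0009, 0.0238, 0.12]
```

Emit:
{"method": "servo_tool", "body": {"rows": [-0.8,0,0.0015,0.022,0,-0.8,0,0,0.018,0,-0.7,0,0,0.003,0,-0.6,0,0,0,0,-0.5,0,0,0,0], "newtons": 15}}

```text
time: 17.22
position: [0.5337, 0.3919, 0.0266]
tool_rot: [0.247, 0.969, 0.0, 0.0]
ft_force: [-0.5, -0.4, -0.1]
grip_width: 0.0693
grip_force: 0.0
```

Emit:
{"method": "servo_tool", "body": {"rows": [-0.5,0,-0.0005,0.004,0,-0.45,0,0,0.002,0,-0.4,0,0,0,0,-0.35,0,0,0,0,-0.2,0,0,0,0]}}

```text
time: 17.63
position: [0.5326, 0.3923, 0.0205]
tool_rot: [0.246, 0.969, 0.0, 0.0]
ft_force: [-0.4, -0.1, 0.3]
grip_width: 0.0576
grip_force: 0.2
```

Emit:
{"method": "servo_tool", "body": {"rows": [0,0,0,0,0,0,0,0,0,0,0,0,0,0,0]}}

```text
time: 17.88
position: [0.5327, 0.3923, 0.0205]
tool_rot: [0.246, 0.969, 0.0, 0.0]
ft_force: [-1.1, -1.2, 1.9]
grip_width: 0.0567
grip_force: 15.0
```

Emit:
{"method": "servo_tool", "body": {"rows": [0,0,0,-0.005,0,0,0,0,-0.015,0,0,0,0,-0.03,0,0,0,0,-0.04,0,0,0,0,-0.03,0]}}

```text
time: 18.3
position: [0.5326, 0.3923, 0.1422]
tool_rot: [0.246, 0.969, 0.0, 0.0]
ft_force: [1.9, 0.3, 0.0]
grip_width: 0.0569
grip_force: 15.0
```

Run:
```python
from h import *
p=robot.camera("scene");i=p["pixels"][190:310,165:285]
cv2.imwrite("pics/b2.png",cv2.resize(i[:,:,::-1],(480,480),interpolation=cv2.INTER_CUBIC))
p=robot.camera("top")
for n,z in(("breadboard_center",.015),("tray_square",.006),("tray_long",.006)):
    m=robot.outline_of(p,n)
    if m: print(n,m[0]["score"],rect(p,m[0]["region"],z))
plan([.4375,.055,.10],118.8,c=0,step=.037,via=[[.49,.22,.145]])
```

```text
tray_square 0.59 ((437.35235595703125, 55.920982360839844), (88.03844451904297, 89.68521118164062), 27.43409538269043)
from [0.5317 0.3917 0.1396] yaw 151.48 t 18.55
[0, -0.0091, -0.0342, -0.0011, 3.27, 0, -0.011, -0.0335, -0.001, 3.27, 0, -0.0129, -0.0329, -0.0011, 3.27, 0, -0.0148, -0.0322, -0.0011, 3.27, 0, -0.0165, -0.0312, -0.0011, 3.27]
[0, -0.0159, -0.0308, 0.009, 3.27, 0, -0.0175, -0.0298, 0.009, 3.27, 0, -0.0193, -0.0288, 0.009, 3.27, 0, -0.0208, -0.0277, 0.009, 3.27, 0, -0.0224, -0.0264, 0.009, 3.27]
```

View pics/b2.png

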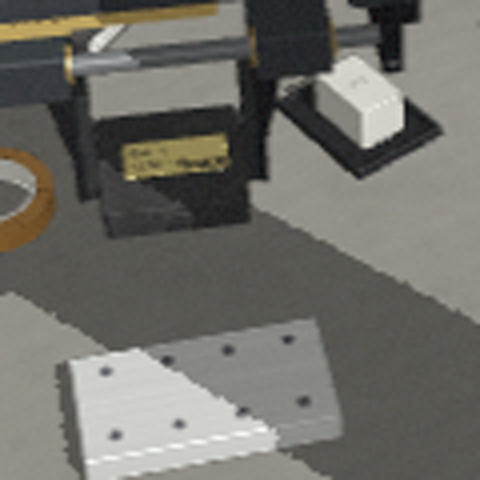

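The box is held level (175,175) and the plate is clear and undisturbed. I'll carry it to the square tray.

Emit:
{"method": "servo_tool", "body": {"rows": [0,-0.009,-0.0342,-0.001,3.27,0,-0.011,-0.0335,-0.001,3.27,0,-0.013,-0.033,-0.001,3.27,0,-0.015,-0.032,-0.001,3.27,0,-0.0165,-0.031,-0.001,3.27]}}

```text
time: 18.97
position: [0.4887, 0.2188, 0.1431]
tool_rot: [0.383, 0.924, -0.001, -0.002]
ft_force: [1.4, -0.3, -0.6]
grip_width: 0.0565
grip_force: 15.0
```

Emit:
{"method": "servo_tool", "body": {"rows": [0,-0.016,-0.031,0.009,3.27,0,-0.0175,-0.03,0.009,3.27,0,-0.0193,-0.029,0.009,3.27,0,-0.021,-0.0277,0.009,3.27,0,-0.0224,-0.0264,0.009,3.27]}}

```text
time: 19.38
position: [0.436, 0.0538, 0.0985]
tool_rot: [0.51, 0.86, -0.001, -0.002]
ft_force: [-0.3, 0.0, -0.3]
grip_width: 0.0566
grip_force: 15.0
```

Emit:
{"method": "servo_tool", "body": {"rows": [0,0,0,0.02,0,0,0,0,0.02,0,0,0,0,0.01,0,0,0,0,0,0,0,0,0,0,0]}}

```text
time: 19.8
position: [0.4367, 0.055, 0.0488]
tool_rot: [0.509, 0.861, -0.001, -0.002]
ft_force: [0.8, 0.8, -0.8]
grip_width: 0.0566
grip_force: 15.0
```

Run:
```python
from h import *
plan([.4375,.0555,.011],118.3,c=0,step=.015)
```

```text
from [0.4367 0.055  0.0488] yaw 118.77 t 19.8
[0, 0.0, 0.0003, 0.0126, 0.16, 0, 0.0, 0.0003, 0.0126, 0.16, 0, 0.0, 0.0004, 0.0126, 0.16]
```

Emit:
{"method": "servo_tool", "body": {"rows": [0,0,0,0.014,0.4,0,0,0,0.013,0,0,0,0,0.008,0,0,0,0,0,0,0,0,0,0,0]}}

```text
time: 20.22
position: [0.4381, 0.0551, 0.0152]
tool_rot: [0.512, 0.859, -0.0, -0.0]
ft_force: [-0.4, -0.4, -0.4]
grip_width: 0.0571
grip_force: 15.0
```

Emit:
{"method": "servo_tool", "body": {"rows": [0,0,0,0.002,0,0,0,0,0.001,0,0,0,0,0,0,0,0,0,0,0]}}

```text
time: 20.55
position: [0.4386, 0.0549, 0.0125]
tool_rot: [0.512, 0.859, 0.0, 0.0]
ft_force: [-0.6, -0.6, -0.7]
grip_width: 0.0568
grip_force: 15.0
```

Emit:
{"method": "servo_tool", "body": {"rows": [0,0,0,0.003,0,0,0,0,0.0012,0,0,0,0,0,0,0,0,0,0,0,0,0,0,0,0]}}

```text
time: 20.97
position: [0.4383, 0.0549, 0.0079]
tool_rot: [0.512, 0.859, -0.0, -0.0]
ft_force: [-0.4, -0.4, -0.3]
grip_width: 0.0564
grip_force: 15.0
```

Emit:
{"method": "servo_tool", "body": {"rows": [-0.35,0,0,0,0,-0.4,0,0,0,0,-0.45,0,0,0,0,-0.5,0,0,-0.003,0,-0.6,0,0,-0.015,0]}}

```text
time: 21.38
position: [0.4373, 0.055, 0.025]
tool_rot: [0.512, 0.859, -0.001, -0.002]
ft_force: [-0.5, 0.1, -0.3]
grip_width: 0.0665
grip_force: 0.0
```

Emit:
{"method": "servo_tool", "body": {"rows": [-0.8,0,0,-0.03,0,-0.8,0,0,-0.035,0,-0.8,0,0,-0.03,0,-0.8,0,0,-0.01,0,-0.8,0,0,0,0]}}

```text
time: 21.8
position: [0.4402, 0.0548, 0.1338]
tool_rot: [0.512, 0.859, 0.001, 0.003]
ft_force: [1.2, -0.0, -0.1]
grip_width: 0.0783
grip_force: 0.0
```

Run:
```python
from h import *
p=robot.camera("scene");i=p["pixels"][150:310,285:445]
cv2.imwrite("pics/b3.png",cv2.resize(i[:,:,::-1],(560,560),interpolation=cv2.INTER_CUBIC))
print(robot.place_of(p,"breadboard_center")[:1])
p=robot.camera("top")
for n,z in(("breadboard_center",.015),("tray_long",.006)):
    m=robot.outline_of(p,n)
    if m: print(n,m[0]["score"],rect(p,m[0]["region"],z))
plan([.530,.388,.09],65.0,c=-.85,step=.037,via=[[.49,.22,.145]])
```

```text
[{'at': [0.5322, 0.3805, 0.0062], 'score': 0.74}]
breadboard_center 0.79 ((529.9713134765625, 388.15557861328125), (111.39632415771484, 60.650428771972656), 65.43372344970703)
tray_long 0.98 ((635.2879028320312, 47.145748138427734), (92.09297180175781, 141.0795135498047), 13.657214164733887)
from [0.4373 0.055  0.1298] yaw 118.37 t 22.05
[-0.85, 0.024, 0.025, -0.003, 5.34, -0.85, 0.0263, 0.0226, -0.0031, 5.34, -0.85, 0.0282, 0.02, -0.003, 5.34, -0.85, 0.03, 0.0174, -0.0031, 5.34, -0.85, 0.0315, 0.0145, -0.003, 5.34]
[-0.85, 0.0333, 0.009, 0.011, 5.34, -0.85, 0.0341, 0.0058, 0.011, 5.34, -0.85, 0.0344, 0.0026, 0.011, 5.34, -0.85, 0.0345, -0.0005, 0.011, 5.34, -0.85, 0.0344, -0.0038, 0.011, 5.34]
```

View pics/b3.png

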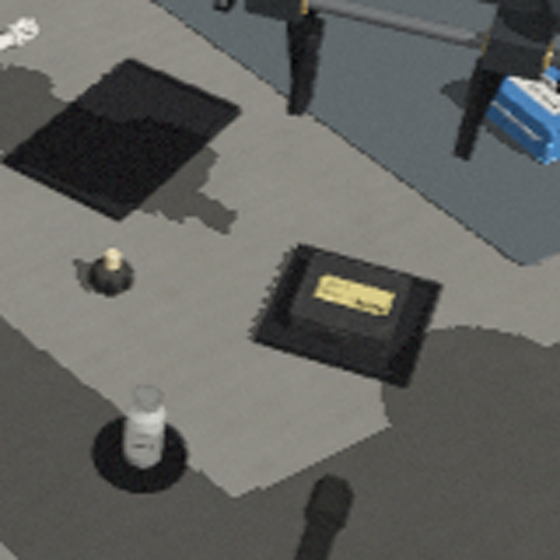

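The box lies flat inside the square tray (345,315), and the vial and knob are fine. Now the plate.

Emit:
{"method": "servo_tool", "body": {"rows": [-0.85,0.024,0.025,-0.003,5.34,-0.85,0.0263,0.0226,-0.003,5.34,-0.85,0.028,0.02,-0.003,5.34,-0.85,0.03,0.0174,-0.003,5.34,-0.85,0.0315,0.0145,-0.003,5.34]}}

```text
time: 22.47
position: [0.4905, 0.2211, 0.1444]
tool_rot: [0.698, 0.716, -0.001, -0.001]
ft_force: [1.2, -0.7, -0.6]
grip_width: 0.0804
grip_force: 0.0
```

Emit:
{"method": "servo_tool", "body": {"rows": [-0.85,0.0333,0.009,0.011,5.34,-0.85,0.034,0.006,0.011,5.34,-0.85,0.0344,0.0026,0.011,5.34,-0.85,0.0345,-0.0005,0.011,5.34,-0.85,0.0344,-0.004,0.011,5.34]}}

```text
time: 22.88
position: [0.5302, 0.3889, 0.088]
tool_rot: [0.845, 0.535, -0.002, -0.0]
ft_force: [0.7, -0.3, 0.4]
grip_width: 0.0804
grip_force: 0.0
```

Emit:
{"method": "servo_tool", "body": {"rows": [-0.85,0,0,0.02,0,-0.85,0,0,0.02,0,-0.85,0,0,0,0,-0.85,0,0,0,0]}}

```text
time: 23.22
position: [0.529, 0.3867, 0.048]
tool_rot: [0.843, 0.537, -0.003, -0.0]
ft_force: [-0.1, -0.4, 0.4]
grip_width: 0.0808
grip_force: 0.0
```

Run:
```python
from h import *
plan([.530,.388,.0065],65.2,c=-.85,step=.037)
```

```text
from [0.529  0.3867 0.048 ] yaw 64.99 t 23.2167
[-0.85, 0.0008, 0.0002, 0.0207, -0.11, -0.85, 0.0008, 0.0001, 0.0208, -0.11]
```

Emit:
{"method": "servo_tool", "body": {"rows": [-0.85,0,0,0.02,-0.2,-0.85,0,0,0.015,0,-0.7,0,0,0.003,0,-0.6,0,0,0,0,-0.55,0,0,0,0], "newtons": 40}}

```text
time: 23.63
position: [0.5318, 0.3877, 0.0139]
tool_rot: [0.843, 0.538, 0.001, 0.0]
ft_force: [-0.0, -0.2, 0.4]
grip_width: 0.0706
grip_force: 0.0
```

Emit:
{"method": "servo_tool", "body": {"rows": [-0.55,-0.0005,-0.001,0.005,0,-0.5,0,0,0.0015,0,-0.45,0,0,0,0,-0.4,0,0,0,0,-0.2,0,0,0,0]}}

```text
time: 24.05
position: [0.5301, 0.3878, 0.0068]
tool_rot: [0.843, 0.539, 0.0, 0.0]
ft_force: [0.4, -1.8, 1.2]
grip_width: 0.0595
grip_force: 31.3
```

Emit:
{"method": "servo_tool", "body": {"rows": [0,0,0,0,0,0,0,0,0,0,0,0,0,0,0]}}

```text
time: 24.3
position: [0.5302, 0.3878, 0.0068]
tool_rot: [0.843, 0.539, 0.0, -0.0]
ft_force: [-0.6, -0.0, 1.9]
grip_width: 0.0597
grip_force: 40.0
```

Emit:
{"method": "servo_tool", "body": {"rows": [0,0,0,-0.005,0,0,0,0,-0.015,0,0,0,0,-0.03,0,0,0,0,-0.04,0,0,0,0,-0.03,0]}}

```text
time: 24.72
position: [0.5296, 0.3875, 0.1277]
tool_rot: [0.843, 0.539, -0.0, -0.0]
ft_force: [1.6, 0.0, -3.3]
grip_width: 0.0592
grip_force: 40.0
```

Run:
```python
from h import *
print(robot.get_obs()["grip_width"])
plan([.636,.047,.12],103.4,c=0,step=.037)
p=robot.camera("top");robot.camera("scene")
```

```text
0.059217884757289146
from [0.5296 0.3875 0.1277] yaw 65.18 t 24.7167
[0, -0.0264, 0.0239, 0.0008, -3.82, 0, -0.028, 0.0222, 0.0007, -3.82, 0, -0.0294, 0.0202, 0.0008, -3.82, 0, -0.0307, 0.0182, 0.0008, -3.82, 0, -0.0318, 0.0162, 0.0007, -3.82]
[0, -0.0328, 0.0139, 0.0008, -3.82, 0, -0.0337, 0.0118, 0.0008, -3.82, 0, -0.0344, 0.0095, 0.0007, -3.82, 0, -0.0349, 0.0072, 0.0008, -3.82, 0, -0.0354, 0.0048, 0.0008, -3.82]
```

Emit:
{"method": "servo_tool", "body": {"rows": [0,-0.0264,0.024,0.001,-3.82,0,-0.028,0.022,0.001,-3.82,0,-0.0294,0.02,0.001,-3.82,0,-0.0307,0.018,0.001,-3.82,0,-0.0318,0.016,0.001,-3.82]}}

```text
time: 25.23
position: [0.5811, 0.2159, 0.1196]
tool_rot: [0.74, 0.672, -0.002, -0.001]
ft_force: [1.0, 0.4, -3.5]
grip_width: 0.0594
grip_force: 40.0
```

Emit:
{"method": "servo_tool", "body": {"rows": [0,-0.0328,0.014,0.001,-3.82,0,-0.0337,0.0118,0.001,-3.82,0,-0.0344,0.0095,0.001,-3.82,0,-0.035,0.007,0.001,-3.82,0,-0.0354,0.005,0.001,-3.82]}}

```text
time: 25.65
position: [0.6344, 0.0456, 0.1144]
tool_rot: [0.619, 0.786, -0.001, -0.002]
ft_force: [0.4, 0.1, -3.6]
grip_width: 0.0594
grip_force: 40.0
```

Emit:
{"method": "servo_tool", "body": {"rows": [0,0,0,0.025,0,0,0,0,0.025,0,0,0,0,0.015,0,0,0,0,0,0,0,0,0,0,0]}}

```text
time: 26.07
position: [0.6337, 0.0473, 0.0492]
tool_rot: [0.62, 0.785, -0.001, -0.002]
ft_force: [0.4, -0.9, -3.5]
grip_width: 0.0591
grip_force: 40.0
```

Run:
```python
from h import *
plan([.6355,.047,.011],103.5,c=0,step=.02)
```

```text
from [0.6337 0.0473 0.0492] yaw 103.37 t 26.0667
[0, -0.0004, 0.0008, 0.0191, -0.06, 0, -0.0003, 0.0008, 0.0191, -0.06]
```

Emit:
{"method": "servo_tool", "body": {"rows": [0,0,0,0.015,0,0,0,0,0.013,0,0,0,0,0.007,0,0,0,0,0,0,0,0,0,0,0]}}

```text
time: 26.48
position: [0.6355, 0.0474, 0.0163]
tool_rot: [0.62, 0.785, -0.0, -0.0]
ft_force: [0.9, -0.1, -3.0]
grip_width: 0.0592
grip_force: 40.0
```

Emit:
{"method": "servo_tool", "body": {"rows": [0,0,0,0,0,0,0,0,0,0]}}

```text
time: 26.65
position: [0.6365, 0.0472, 0.0173]
tool_rot: [0.62, 0.785, 0.0, 0.001]
ft_force: [0.3, 0.5, -3.9]
grip_width: 0.0594
grip_force: 40.0
```

Run:
```python
from h import *
plan([.6355,.047,.0085],103.5,c=0,step=.02)
p=robot.camera("scene");i=p["pixels"][130:260,265:395]
cv2.imwrite("pics/p3.png",cv2.resize(i[:,:,::-1],(520,520),interpolation=cv2.INTER_CUBIC))
```

```text
from [0.6365 0.0472 0.0173] yaw 103.38 t 26.65
[0, -0.0, -0.001, 0.0088, -0.12]
```

View pics/p3.png

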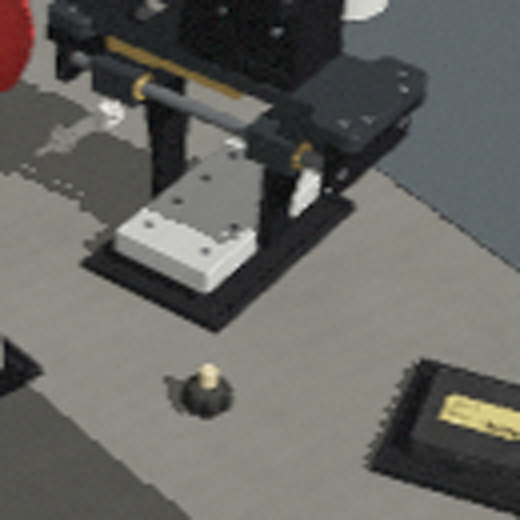

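The plate is aligned over the long tray (185,250), roughly 8 mm up. Lowering it.

Emit:
{"method": "servo_tool", "body": {"rows": [0,0,-0.0005,0.005,0,0,0,0,0.002,0,0,0,0,0.001,0,0,0,0,0,0,0,0,0,0,0]}}

```text
time: 27.12
position: [0.6351, 0.0471, 0.0088]
tool_rot: [0.62, 0.785, -0.0, -0.0]
ft_force: [-1.4, -0.1, 1.6]
grip_width: 0.0593
grip_force: 40.0
```

Emit:
{"method": "servo_tool", "body": {"rows": [-0.4,0,0,0,0,-0.45,0,0,0,0,-0.5,0,0,0,0,-0.55,0,0,-0.003,0,-0.6,0,0,-0.015,0]}}

```text
time: 27.53
position: [0.6338, 0.0472, 0.0246]
tool_rot: [0.62, 0.785, -0.001, -0.002]
ft_force: [-1.1, -0.3, -0.2]
grip_width: 0.0672
grip_force: 0.0
```

Emit:
{"method": "servo_tool", "body": {"rows": [-0.8,0,0,-0.03,0,-0.8,0,0,-0.04,0,-0.8,0,0,-0.04,0,-0.8,0,0,-0.03,0,-0.8,0,0,-0.01,0]}}

```text
time: 27.95
position: [0.6389, 0.0469, 0.1827]
tool_rot: [0.62, 0.785, 0.003, 0.005]
ft_force: [1.5, -0.0, 0.9]
grip_width: 0.0781
grip_force: 0.0
```

Emit:
{"method": "servo_tool", "body": {"rows": [-0.8,0,0,0,0,-0.8,0,0,0,0,-0.8,0,0,0,0]}}

```text
time: 28.2
position: [0.6338, 0.0472, 0.1744]
tool_rot: [0.62, 0.785, -0.001, -0.002]
ft_force: [-0.3, 0.3, -1.9]
grip_width: 0.0782
grip_force: 0.0
```

Run:
```python
from h import *
p=robot.camera("scene");i=p["pixels"][130:310,210:430]
cv2.imwrite("pics/end.png",cv2.resize(i[:,:,::-1],(733,600),interpolation=cv2.INTER_CUBIC))
print(robot.place_of(p,"breadboard_center")[:1],robot.get_obs()["position"])
```

```text
[{'at': [0.6379, 0.0433, 0.0074], 'score': 0.85}] [0.63379483 0.04717748 0.17391442]
```

View pics/end.png

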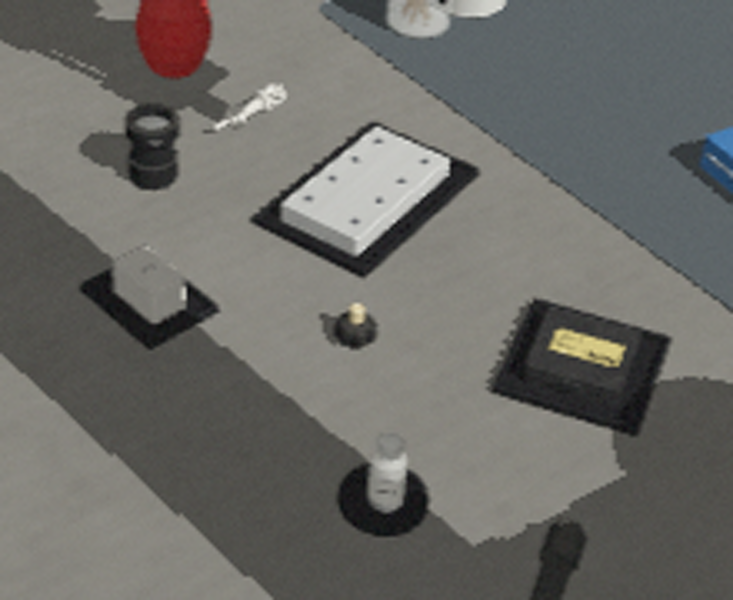

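All four things lie in their trays: plate (365,190), block (148,290), box (582,350), and the vial upright (387,475). The knob (355,328) and loupe (152,145) haven't moved.

```bash
python3 -c "
from rig import robot
print(robot.hand_in())"
```

```text
the job is handed in; nothing more can be done
None
```

The pile is taken apart and handed in at about 28 s: the vial stands upright in the round tray, the block, box and plate lie flat in theirs, and the star knob and loupe were not touched.

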